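# Show a plate's rear mark to the camera with the tilting mirror

## Task

Take the marked adapter plate out of the rack and stand it fully home in the slot of the holder on the inspection rail, upright and with its engraved ring mark towards the mirror, and let go of it. Then raise the mirror by its lever until the camera, looking over the plate into the mirror, sees the mark in the middle of the mirror, and hold it still there: the lever springs back if released, so finish while still holding it. Leave the other two plates in the rack and everything else on the bench where it is.

Things in the scene. Friction and masses are not known exactly. Their poses are not given: they have to be found in the camera images.
- plate: The marked adapter plate: aluminium, 12 mm thick (its x) x 40 mm wide (its y) x 95 mm tall (its z), 0.1 to 0.17 kg, square-topped, two small screw holes at mid height and on ONE broad face an engraved mark (18 mm dark ring with a dot). It starts upright, 22 mm deep in one of the rack's slots (which one varies), with room to take it across its 40 mm width. Origin: centre of its underside; x points out of the marked face, z up.
- mark (a point): Centre of the engraved mark, on the plate's marked (+x) face, 75 mm above its underside, 20 mm below its top, midway across its width.
- holder: Steel slotted holder block (36 x 64 mm, 30 mm high) on a pillar on the rail's saddle, fixed; its distance from the mirror (85 to 165 mm) and its height (slot mouth 62 to 97 mm above the bench) vary from start to start. Its slot takes the plate: 13.6 x 41.6 mm with a 3 mm chamfer round the mouth, 22 mm deep. Origin: centre of the slot's mouth, on the block's top face; x points along the rail towards the mirror (the way the mark must face), y along the slot, z up.
- rack: Fixed wooden rack, 150 x 66 x 34 mm high, three slots 45 mm apart along its x, each 14 x 42 mm and 22 mm deep, holding one plate each. Origin: centre of its underside.
- stand: The inspection stand, fixed: an aluminium rail on the bench, at one end a mast (about 0.5 m tall) with the camera, at the other end the yoke with the tilting mirror. Origin: on the bench directly under the mirror's centre; x points along the rail from the camera to the mirror, z up, so the lens and the holder lie on its -x side. Mirror, holder and lens lie in one upright plane (its xz plane; the holder within 2 mm of it).
- mirror_centre (a point): Centre of the mirror's silvered face (50 x 60 mm, black rim), on its hinge axis, 85 mm above the bench; the hinge axis is level and runs along the stand's y. It does not move as the mirror turns.
- lens (a point): The camera's lens, on the mast, 270 mm from the mirror's centre along the stand's -x and 322 mm above it: seen from the mirror's centre it lies 50 degrees above level. The camera looks straight at the mirror's centre.
- mirror_tilt (a joint): Tilt of the mirror, in rad, 0 to 1.1. At 0 (where the return spring lays it) the mirror lies back, its face's normal 80 degrees above level, leaning to the camera side; raising the lever towards the camera increases the value and lowers the normal by the same angle (normal's height above level = 80 degrees - value). The mirror's normal must halve the angle between the directions to the lens and to the mark. The spring takes about 1 to 2 N at the lever's grip.
- tilt_lever: The mirror's steel lever with its black round grip, fixed to the mirror and turning with it; it stands outside the yoke on the stand's -y side. Origin: on the hinge axis at the mirror's centre.
- lever_grip (a point): Middle of the lever's grip: a black cylinder, 14 mm diameter, 40 mm long, parallel to the hinge axis, 71 mm to the stand's -y from the mirror's centre and 65 mm from the axis. At joint 0 it leans 43 degrees from upright, away from the camera (stand's +x), its top 140 mm above the bench (carry the plate above it); at 0.75 rad it stands upright, top at 157 mm. Free on both sides and above.
- view_line: The camera's line of sight after the mirror (nothing solid): starts at the mirror's centre and runs along its x; it turns by twice the angle of the mirror. Its y is parallel to the hinge axis. The mark is in the middle of the picture when it lies on this line.
- plate_round: Another plate in the rack, 12 x 40 x 95 mm with a round top, no mark. Leave it. Origin: centre of its underside.
- plate_short: Another plate in the rack, 12 x 40 x 70 mm with one large hole, no mark. Leave it. Origin: centre of its underside.
- oil_can: Green oil can, 48 mm wide, 120 mm tall, standing. Leave it. Origin: centre of its underside.
- screwdriver: Black-handled screwdriver, 190 mm, lying. Leave it. Origin: under its middle.
- brush: Bench brush, 180 mm, lying. Leave it. Origin: under its middle.
- caliper: Steel caliper, 230 mm, lying. Leave it. Origin: under its middle.
- parts_dish: Steel parts dish, 96 mm wide, 28 mm high. Leave it. Origin: centre of its underside.
- collar: Dark steel shaft collar, 48 mm wide, 16 mm high. Leave it. Origin: centre of its underside.

How it is judged (in metres and radians):
On the way, in this order (a step that is already met when the one before it is completed fails the run):
1. the marked plate stands fully home in the holder's slot, mark towards the mirror, and is let go (z of plate in the frame of holder between -0.026 and -0.018 m and x of plate in the frame of holder between -0.004 and 0.004 m and y of plate in the frame of holder between -0.004 and 0.004 m and x of mark in the frame of holder above 0 m and angle between the x axis of plate and the x axis of holder, either way round below 0.14 rad and angle between plate's own z axis and vertical below 0.1 rad and contact force between plate and the fingers below 0.1 N and linear speed of plate below 0.03 m/s), for 0.3 s.
2. the mirror, held by its lever, shows the mark to the camera (all of step 1 and z of mark in the frame of view_line between -0.01 and 0.01 m and y of mark in the frame of view_line between -0.012 and 0.012 m and x of mark in the frame of view_line above 0.05 m and contact force between tilt_lever and the fingers above 0.3 N and velocity of joint mirror_tilt between -0.06 and 0.06 rad/s), for 0.5 s.
At the end, for the whole second after the job is handed in: Plate home in the slot (4 mm), upright (0.1 rad), mark to the mirror, let go; the mark within 10 mm (up or down) and 12 mm (sideways) of the camera's reflected line of sight; the fingers hold the lever (over 0.3 N), the mirror still (under 0.06 rad/s) (all of step 2); the arm keeps its last pose, push and grip.
It fails at once if one of the other plates is pulled out or knocked (distance of any of plate_round, plate_short from where it was at the start of the episode above 0.015 m).
It fails at once if something else on the bench is shoved away (distance of any of oil_can, screwdriver, brush, caliper, parts_dish, collar from where it was at the start of the episode above 0.03 m).
It also fails if it takes over 58 s, if anything falls off the work surface, if the arm or the gripper's body presses on something with over 40 N, if the wrist force passes 120 N, or if a joint passes its speed limit or range.

## Robot

A 7-joint arm with a two-finger parallel gripper is mounted at the origin on the work surface. World frame = base frame: x ahead of the robot, y to its left, z up, the work surface at z = 0. Lengths are in mm, angles in rad, forces in N, time in s.
With the tool pointing down it reaches from about 400 to 875 mm from the base axis. Payload 4.4 kg.
Tool frame: the origin (TCP) lies at the very end of the fingers, on their centre line; the grasp point (between the pads) lies 19 mm behind it; z points along the fingers, y is the line along which they close (so a half turn about z gives the same grasp; the last joint's range is limited). The gripper opens to 85 mm and grips with 20 to 120 N. Pads are 22 mm wide; open, the fingers measure 114 mm over their backs; the gripper's body (76 mm by 85 mm) begins 54 mm behind the grasp point. The pads swing forward as they close: fully open they stand 13 mm farther back than shut.
Start: joints at [1.184, 0.628, 0.038, 1.517, -0.027, 0.996, -0.02], TCP at [204.99, -616.844, 231.313] pointing down, gripper open.
Joint ranges: [-3.06, 3.06], [-0.37, 2.12], [-1.25, 1.32], [0.18, 2.47], [-1.1, 4.24], [0.23, 1.98], [-2.94, 2.94]. Speed limits (rad/s): [2.57, 2.57, 3.14, 3.14, 3.14, 3.14, 3.14].

## Interface

Orientations are given as [roll, pitch, yaw] about the fixed x, y, z axes, in that order (R = Rz(yaw) Ry(pitch) Rx(roll)).
In Python, from cell import ctrl gives the robot as it stands.
- The arm moves only by the tool step_arm, never from a script. Its argument "series" is a list that holds one entry, the list of rows, each a list of 7 numbers: the turn, a rotation vector about the tool's x, y, z as a fraction of full scale, then the shift along the tool's x, y, z as a fraction of full scale, then the closure, from 0 (fully open) to 1 (shut). In form: [[[ax, ay, az, tx, ty, tz, gripper], ...]]. A call has 1 to 12 rows; each row shifts and turns the commanded pose from where the row before left it, along the tool's axes as they then stand; what a row does not reach is not made up. Full scale, the value 1, is 150 mm for a shift and 45 degrees for a turn. A row lasts 1/10 s, in which the tool goes at most 50 mm and 8.59 degrees, less where a joint would pass 70% of its speed; a pose out of reach is approached as far as the arm can. A call with a number of a shift or a turn outside -1 to 1 is refused whole. A call with a gripper value outside its range is refused whole. The fingers move at their own pace and stop on an object; the grip force is fixed at half the most. Time passes only in rows, so rows that do not move let the fingers close. It gives the time, the measured TCP pose, the force, the opening and the grip force at its end, in the units of the state.
- ctrl.read_state(): the state, without advancing time (a new reading comes with each control period).
- ctrl.get_image(name): name is "scene" or "top" or "wrist"; returns a dict with "img" (420x560x3 uint8, red, green, blue), "fx", "fy", "cx", "cy" (pixels), "R" (3x3) and "t" (3): a world point X has camera coordinates R X + t. Camera axes: x right, y down, z forward; pixel columns grow to the right and rows downward; lengths in mm; the calibration is good to about 2 mm. A picture is of the moment at which its call begins. There is no depth.
- ctrl.finish_job(): hands the job in; it is judged then, once.
Trained networks look in a picture, given as the dict that the camera call returned (one of the last four; its "shot" number tells which), for a name from the list of things; names that differ only in an ending like _2 or _b are one class to them, and where a whole thing is asked for, a point or a joint stands for the part that bears it (a point fixed in the world has none). Each returns a list of dicts, best first, with "score" (0 to 1); they miss things now and then, are a little off and sometimes report something else, mostly with a low value. They report only what shows in the picture. A call takes as long as a camera call.
- ctrl.recognise(picture, thing): "centre" ([column, row] in pixels, amid what is visible of it).
The state is a dict: "clock": time; "qpos": joint angles; "qd": joint speeds; "tau": joint torques, N m; "eef_pos": TCP position; "tool_rot": TCP orientation; "force": force on the tool from outside, world axes, zero at the start; "torque": the same for the moment, N m; "width": finger opening in mm; "gripper_force": force on a finger pad.
Only numpy, scipy, OpenCV 4.12 (cv2) and the standard library are available. Lean on these libraries where they do the work, as an engineer would, in place of code of your own. Each camera call takes 0.05 s, during which the arm holds its last target. There are 200 camera calls.

## Working session

There is one attempt and no reset: what is moved stays moved. The work goes in short steps, Python scripts to look and compute and a tool call to move; the robot and the scene stay as the last step left them, time stands still between calls to the robot, and variables do not carry over. Pictures are saved under pics/ and viewed, at most 10 in all, crops included, and the job is handed in when it is done.

Besides the shell and the picture viewer there is one more tool, called after "Call:" as name(argument=value, ...), one argument or row to a line, values as JSON. step_arm: Moves the arm, as the interface text tells. Shift numbers are shares of 150 mm and turn numbers shares of 45 degrees, none past 1 either way. Its arguments: {"type":"object","properties":{"series":{"type":"array","items":{"type":"array","items":{"type":"array","items":{"type":"number","minimum":-1,"maximum":1}}}}},"required":["series"]}

```bash
mkdir -p pics
cat > h.py <<'E'
import numpy as np, cv2
from cell import ctrl
from scipy.spatial.transform import Rotation as Ro
def shot(n,save=None):
    p=ctrl.get_image(n)
    if save: cv2.imwrite('pics/'+save,cv2.cvtColor(p['img'],cv2.COLOR_RGB2BGR))
    return p
def ray(p,uv):
    R=np.array(p['R']);t=np.array(p['t']);c=-R.T@t
    d=R.T@np.array([(uv[0]-p['cx'])/p['fx'],(uv[1]-p['cy'])/p['fy'],1]);return c,d/np.linalg.norm(d)
def onz(p,uv,z):
    c,d=ray(p,uv);return c+d*(z-c[2])/d[2]
def proj(p,X):
    q=np.array(p['R'])@np.array(X)+np.array(p['t']);return np.array([p['fx']*q[0]/q[2]+p['cx'],p['fy']*q[1]/q[2]+p['cy']])
def tri(rs):
    A=np.zeros((3,3));b=np.zeros(3)
    for c,d in rs:
        M=np.eye(3)-np.outer(d,d);A+=M;b+=M@c
    return np.linalg.solve(A,b)
E
python3 - <<'E'
from h import *
P={n:shot(n,n+'0.png') for n in('scene','top','wrist')}
for n,p in P.items():
    c=-np.array(p['R']).T@np.array(p['t']);print(n,c.round(),np.array(p['R'])[2].round(2),p['fx'])
for th in['plate','mark','holder','rack','stand','mirror_centre','lens','lever_grip','tilt_lever','plate_round','plate_short','oil_can','screwdriver','brush','caliper','parts_dish','collar']:
    print(th,{n:[(np.round(r['centre']).tolist(),round(r['score'],2)) for r in ctrl.recognise(p,th)[:2]] for n,p in P.items()})
cv2.imwrite('pics/a.png',cv2.cvtColor(cv2.resize(np.vstack([P['scene']['img'],P['top']['img']]),(400,600)),cv2.COLOR_RGB2BGR))
print(ctrl.read_state())
E
```

```text
scene [1268. -356. 1027.] [-0.64  0.38 -0.66] 523.7453816999293
top [ 384.   92. 1242.] [ 0.15 -0.02 -0.99] 478.1137409978724
wrist [ 266. -596.  372.] [-0.25 -0.08 -0.97] 363.5779618898111
plate {'scene': [([367.0, 223.0], 0.66), ([214.0, 292.0], 0.16)], 'top': [([269.0, 186.0], 0.6), ([145.0, 218.0], 0.5)], 'wrist': []}
mark {'scene': [], 'top': [([143.0, 217.0], 0.59)], 'wrist': []}
holder {'scene': [([215.0, 292.0], 0.69), ([350.0, 231.0], 0.23)], 'top': [([324.0, 228.0], 0.91), ([423.0, 229.0], 0.17)], 'wrist': []}
rack {'scene': [([345.0, 243.0], 0.72)], 'top': [([174.0, 225.0], 0.69), ([176.0, 150.0], 0.39)], 'wrist': []}
stand {'scene': [([88.0, 296.0], 0.92), ([351.0, 231.0], 0.29)], 'top': [([422.0, 230.0], 0.79)], 'wrist': []}
mirror_centre {'scene': [([85.0, 292.0], 0.97)], 'top': [([422.0, 226.0], 0.86)], 'wrist': []}
lens {'scene': [([83.0, 293.0], 0.67)], 'top': [([424.0, 231.0], 0.84)], 'wrist': []}
lever_grip {'scene': [([277.0, 271.0], 0.52)], 'top': [([269.0, 190.0], 0.46)], 'wrist': []}
tilt_lever {'scene': [([282.0, 270.0], 0.61)], 'top': [([269.0, 189.0], 0.54)]
[... 947 characters left out ...]
, 'qpos': array([ 1.18423802,  0.62841761,  0.03851993,  1.51736593, -0.02699381,
        0.99632227, -0.0200086 ]), 'qd': array([-2.57247426e-04, -1.14193513e-04, -1.15638868e-03,  4.01407499e-04,
       -4.05631968e-05, -4.19639599e-04, -1.36279534e-03]), 'tau': array([-1.78829989e-03, -5.63265395e+01,  1.22482985e+00, -1.93777728e+01,
        1.08632949e-02,  1.64530156e-03, -3.47415643e-07]), 'eef_pos': array([ 204.95696865, -616.86543283,  231.31329031]), 'tool_rot': array([ 3.14158739e+00, -1.92288223e-05,  3.20712721e-01]), 'force': array([-0.15484177,  0.19070937, -0.01094849]), 'torque': array([-0.03921135, -0.03164752,  0.0248745 ]), 'gripper_force': 0.0, 'width': 85.4672918212307}
```

View pics/scene0.png

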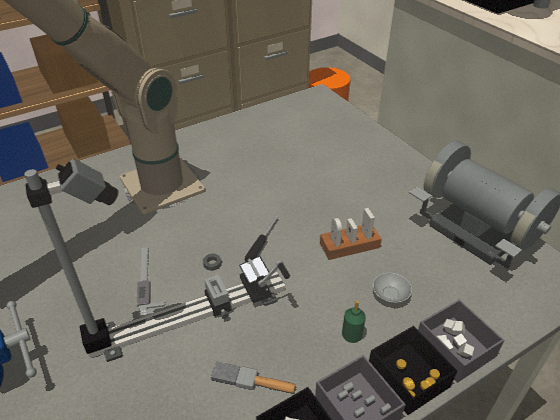

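View pics/top0.png

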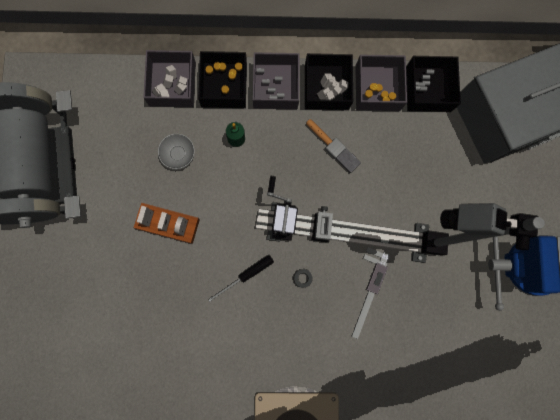

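The scene shows the rack with three plates at (350,232), with the tall square plate on the right at (367,223). The holder is at (217,290) and the mirror with its lever at (260,272). In the top view the rack is at (166,222), the holder at (324,227), the mirror at (285,221) and the lever grip at (271,186). Next I'll enlarge these.

Run:
```python
import cv2,numpy as np
s=cv2.imread('pics/scene0.png');t=cv2.imread('pics/top0.png')
def c(i,u,v,w,h): return cv2.resize(i[v:v+h,u:u+w],(400,300),interpolation=cv2.INTER_CUBIC)
cv2.imwrite('pics/m1.png',np.vstack([np.hstack([c(s,310,200,80,60),c(s,190,240,112,84)]),np.hstack([c(t,127,192,80,60),c(t,240,170,112,84)])]))
```

```text
(no output)
```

View pics/m1.png

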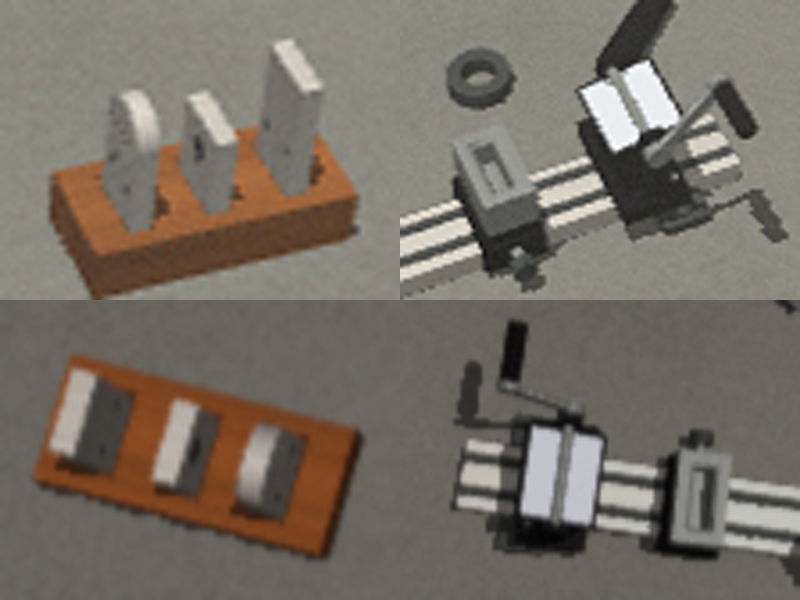

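The marked plate is the tall square one at the +y end. Its visible -y face shows only the two screw holes, so the ring mark is on the far +y face, which already roughly faces the mirror side of the holder. I'll compute the poses now.

```bash
cat > est.py <<'E'
from h import *
from scipy.optimize import least_squares
S=shot('scene');T=shot('top')
def a(u,v):return (127+u/5,192+(v-300)/5)
def b(u,v):return (240+(u-400)/3.571,170+(v-300)/3.571)
def c(u,v):return (190+(u-400)/3.571,240+v/3.571)
def d(u,v):return (310+u/5,200+v/5)
ht=np.mean([b(678,450),b(733,455),b(720,552),b(664,545)],0);hs=np.mean([c(453,142),c(510,128),c(535,187),c(482,207)],0)
r=[ray(T,ht),ray(S,hs)];H=tri(r);print('holder',H.round(1),(proj(T,H)-ht).round(1),(proj(S,H)-hs).round(1))
obs=[((0,0,85),T,b(563,476),1),((0,0,85),S,c(630,105),1),((44.3,-71,132.5),T,b(513,348),1),((44.3,-71,132.5),S,c(736,105),1),((-270,0,407),T,(447,219),.3),((-270,0,407),S,(112,195),.3)]
def W(p,X): 
    k,s=np.cos(p[2]),np.sin(p[2]);return np.array([p[0]+k*X[0]-s*X[1],p[1]+s*X[0]+k*X[1],X[2]])
def res(p): return np.concatenate([w*(proj(C,W(p,X))-uv) for X,C,uv,w in obs]+[[ .5*((H[:2]-p[:2])@[-np.sin(p[2]),np.cos(p[2])]) ]])
q=least_squares(res,[570,90,1.4],x_scale=[100,100,1]).x;print('stand',q,res(q).round(1))
print('holder in stand',[(H[:2]-q[:2])@[np.cos(q[2]),np.sin(q[2])]])
# marked plate: top at z=107, corners; rack yaw
pt=np.mean([a(72,370),a(97,378),a(75,460),a(50,452)],0);print('plate top',onz(T,pt,107))
ps=np.mean([d(272,44),d(296,40),d(324,86),d(302,98)],0);print('scene',onz(S,ps,107),tri([ray(T,pt),ray(S,ps)]))
e1=onz(T,a(72,353),34);e2=onz(T,a(360,430),34);print('rack edge',e1,e2,np.arctan2(*(e1-e2)[[1,0]]))
e=[onz(T,a(*x),107) for x in[(72,370),(97,378),(75,460),(50,452)]];print(np.array(e).round(1));v=e[0]+e[1]-e[2]-e[3];print('plate wid dir',np.arctan2(v[1],v[0]))
E
python3 est.py
```

```text
holder [511.3 -59.5  70.4] [-0.6 -0.3] [-0.7  0. ]
stand [524.51802844  36.70266999   1.43974934] [-1.2 -0.  -0.5  0.4 -0.7  1.2 -0.8  1.8 -1.   0.1  0.   0.7  0.2]
holder in stand [np.float64(-97.13044360197647)]
plate top [527.23801654 377.44641487 107.        ]
scene [530.57181721 382.41328326 107.        ] [528.8896093  380.30245374 105.88724224]
rack edge [568.17152363 398.26110327  34.        ] [530.86411041 251.04331294  34.        ] 1.3226047533625809
[[548.9 379.3 107. ]
 [545.2 367.2 107. ]
 [505.7 375.6 107. ]
 [509.4 387.6 107. ]]
plate wid dir -0.20802854493062273
```

Call:
step_arm(
  series=[
    [[0,0,0,0,-0.26,-0.11,0],[0,0,0,0,-0.26,-0.11,0],[0,0,0,0,-0.26,-0.11,0],[0,0,0,0,-0.26,-0.11,0],[0,0,0,0,-0.26,-0.11,0],[0,0,0,0,-0.22,-0.11,0],[0,0,-0.136,0.3,-0.016,0,0],[0,0,-0.136,0.3,-0.016,0,0],[0,0,-0.136,0.3,-0.016,0,0],[0,0,-0.136,0.3,-0.016,0,0]],
  ],
)

```text
clock: 3.8
eef_pos: [288.8, -308.6, 330.8]
tool_rot: [3.14, -0.0, 0.752]
force: [1.4, -0.6, 0.3]
width: 85.3
gripper_force: 0.0
```

Call:
step_arm(
  series=[
    [[0,0,-0.136,0.3,-0.016,0,0],[0,0,-0.136,0.3,-0.016,0,0],[0,0,-0.136,0.3,-0.016,0,0],[0,0,-0.136,0.3,-0.016,0,0],[0,0,-0.136,0.3,-0.016,0,0],[0,0,-0.136,0.3,-0.016,0,0],[0,0,-0.136,0.3,-0.016,0,0],[0,0,-0.136,0.3,-0.016,0,0],[0,0,0,0.3,0,0,0],[0,0,0,0.3,0,0,0],[0,0,0,0,0,0,0]],
  ],
)

```text
clock: 4.9
eef_pos: [418.4, 110.2, 331.1]
tool_rot: [3.14, -0.004, 1.613]
force: [0.1, -0.1, -0.4]
width: 85.5
gripper_force: 0.0
```

```bash
cat > plan.py <<'E'
from h import *
import sys
def delta(pos,yaw):
    s=ctrl.read_state();R=Ro.from_euler('xyz',s['tool_rot']);G=Ro.from_euler('xyz',[np.pi,0,yaw])
    d=R.inv().apply(np.array(pos)-s['eef_pos'])
    print('at',s['eef_pos'].round(1),s['tool_rot'].round(3),'F',s['force'].round(1),'q',s['qpos'].round(2))
    print('turn',((R.inv()*G).as_rotvec()/np.radians(45)).round(3),'shift',(d/150).round(3),'mm',d.round(1))
if __name__=='__main__':
    x=list(map(float,sys.argv[1:]));delta(x[:3],x[3])
E
python3 plan.py 529 379 230 1.32
```

```text
at [418.4 110.2 331.1] [ 3.14  -0.004  1.613] F [ 0.1 -0.1 -0.4] q [ 0.17  0.23 -0.6   1.93  0.15  1.02 -0.46]
turn [ 0.002 -0.005  0.373] shift [1.757 0.811 0.683] mm [263.5 121.6 102.4]
```

Call:
step_arm(
  series=[
    [[0,0,0,0.25,0.116,0.08,0],[0,0,0,0.25,0.116,0.08,0],[0,0,0,0.25,0.116,0.08,0],[0,0,0,0.25,0.116,0.08,0],[0,0,0,0.25,0.116,0.08,0],[0,0,0,0.25,0.116,0.08,0],[0,0,0,0.25,0.116,0.08,0],[0,0,0.125,0,0,0,0],[0,0,0.125,0,0,0,0],[0,0,0.123,0,0,0,0],[0,0,0,0,0,0,0]],
  ],
)

```text
clock: 6.0
eef_pos: [533.0, 368.8, 246.1]
tool_rot: [3.141, 0.001, 1.309]
force: [-0.1, -0.1, -0.1]
width: 85.7
gripper_force: 0.0
```

```bash
python3 - <<'E'
from h import *
p=shot('wrist','w1.png');print(p['shot'])
for th in('plate','mark'):print(th,ctrl.recognise(p,th)[:2])
print('expected top',[proj(p,X).round(1) for X in((548.9,379.3,107),(545.2,367.2,107),(505.7,375.6,107),(509.4,387.6,107))])
E
python3 plan.py 529 379 230 1.32
```

```text
6
plate [{'centre': [274.8, 177.8], 'score': 0.67}]
mark [{'centre': [276.0, 181.1], 'score': 0.94}]
expected top [array([297.6, 179.9]), array([296.9, 195.7]), array([245.9, 198.3]), array([246.1, 182.7])]
at [532.8 369.1 246.3] [3.141 0.    1.311] F [0.4 0.6 0.6] q [-0.38  0.65 -0.47  1.5   0.31  1.07 -1.18]
turn [ 0.     0.    -0.011] shift [ 0.057 -0.041  0.109] mm [ 8.6 -6.2 16.3]
```

View pics/w1.png

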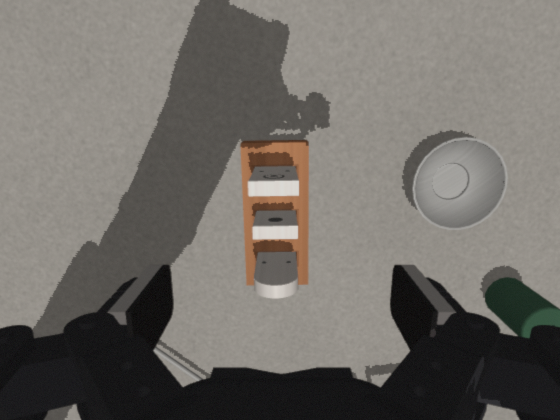

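The wrist view shows the ring mark on the far (+y) face of the tall plate at (275,176). Its white top face spans about (247–299, 181–196), square to the tool.

Run:
```python
from h import *
p=shot('wrist')
g=p['img'].min(2).astype(int)
m=(g[170:205,235:310]>170).astype(np.uint8)
n,l,s,c=cv2.connectedComponentsWithStats(m);k=1+np.argmax(s[1:,4])
pts=np.argwhere(l==k)[:,::-1]+[235,170]
r=cv2.minAreaRect(pts.astype(np.float32));print(r,s[k])
X=np.array([onz(p,x,107) for x in cv2.boxPoints(r)]);print(X.round(1),X.mean(0))
from plan import delta
c=X.mean(0);delta([c[0],c[1],70],1.311)
```

```text
((273.5039367675781, 188.1776885986328), (14.729697227478027, 49.29894256591797), 88.72696685791016) [ 14  11  50  16 724]
[[511.4 388.4 107. ]
 [548.9 379.3 107. ]
 [546.2 367.8 107. ]
 [508.3 377.  107. ]] [528.69549248 378.14779889 107.        ]
at [532.7 369.2 246.4] [3.141 0.    1.311] F [-0.6  0.3  0.3] q [-0.38  0.65 -0.47  1.5   0.31  1.07 -1.18]
turn [ 0.  0. -0.] shift [ 0.051 -0.042  1.176] mm [  7.6  -6.2 176.4]
```

Call:
step_arm(
  series=[
    [[0,0,-0.02,0.051,-0.042,0,0],[0,0,0,0,0,0.2,0],[0,0,0,0,0,0.2,0],[0,0,0,0,0,0.2,0],[0,0,0,0,0,0.2,0],[0,0,0,0,0,0.2,0],[0,0,0,0,0,0.1,0],[0,0,0,0,0,0.07,0],[0,0,0,0,0,0,0],[0,0,0,0,0,0,0]],
  ],
)

```text
clock: 7.2
eef_pos: [528.9, 379.5, 71.9]
tool_rot: [3.141, -0.002, 1.326]
force: [-0.2, 0.0, 0.4]
width: 85.3
gripper_force: 0.0
```

Call:
step_arm(
  series=[
    [[0,0,0,0,0,0,0.3],[0,0,0,0,0,0,0.5],[0,0,0,0,0,0,0.7],[0,0,0,0,0,0,0.9],[0,0,0,0,0,0,1],[0,0,0,0,0,0,1],[0,0,0,0,0,0,1],[0,0,0,0,0,0,1]],
  ],
)

```text
clock: 8.0
eef_pos: [528.9, 379.0, 71.7]
tool_rot: [3.141, -0.001, 1.325]
force: [-0.1, -0.4, 5.4]
width: 39.0
gripper_force: 60.7
```

Call:
step_arm(
  series=[
    [[0,0,0,0,0,-0.05,1],[0,0,0,0,0,-0.1,1],[0,0,0,0,0,-0.15,1],[0,0,0,0,0,-0.2,1],[0,0,0,0,0,-0.2,1],[0,0,0,0,0,-0.2,1],[0,0,0,0,0,-0.2,1],[0,0,0,0,0,-0.1,1],[0,0,0,0,0,0,1]],
  ],
)

```text
clock: 8.9
eef_pos: [529.2, 379.7, 254.4]
tool_rot: [3.138, -0.004, 1.325]
force: [0.5, 0.3, -2.0]
width: 39.1
gripper_force: 61.2
```

```bash
python3 plan.py 511.3 -59.5 240 1.44
```

```text
at [529.2 379.7 254.4] [ 3.138 -0.004  1.325] F [ 0.5  0.3 -2. ] q [-0.39  0.64 -0.47  1.48  0.31  1.09 -1.18]
turn [ 0.005 -0.005 -0.146] shift [-2.87   0.595  0.086] mm [-430.5   89.3   12.9]
```

Call:
step_arm(
  series=[
    [[0,0,0,-0.2,0.041,0,1],[0,0,0,-0.27,0.055,0,1],[0,0,0,-0.27,0.055,0,1],[0,0,0,-0.27,0.055,0,1],[0,0,0,-0.27,0.055,0,1],[0,0,0,-0.27,0.055,0,1],[0,0,0,-0.27,0.055,0,1],[0,0,0,-0.27,0.055,0,1],[0,0,0,-0.27,0.055,0,1],[0,0,0,-0.27,0.055,0,1],[0,0,-0.146,-0.24,0.055,0,1],[0,0,0,0,0,0,1]],
  ],
)

```text
clock: 10.1
eef_pos: [508.0, -67.7, 249.5]
tool_rot: [-3.138, 0.004, 1.432]
force: [-0.3, -0.6, -1.4]
width: 39.0
gripper_force: 61.2
```

Run:
```python
from h import *
p=shot('wrist','w2.png');s=ctrl.read_state();print(s['eef_pos'],s['tool_rot'],s['force'],s['width'],s['qpos'].round(2))
print('holder exp',proj(p,(511.3,-59.5,70.4)),ctrl.recognise(p,'holder')[:2]);print(proj(p,(524.5,36.7,85)))
```

```text
[508.42134808 -63.93195342 249.77286764] [-3.13902550e+00  1.15018239e-03  1.43360189e+00] [ 0.21683219  0.45503749 -0.00351258] 38.87051162467896 [ 0.43  0.45 -0.52  1.86  0.28  0.91 -0.35]
holder exp [284.53286254 177.57856353] [{'centre': [288.9, 177.0], 'score': 0.93}, {'centre': [286.9, 77.0], 'score': 0.66}]
[284.70107943  58.16297401]
```

View pics/w2.png

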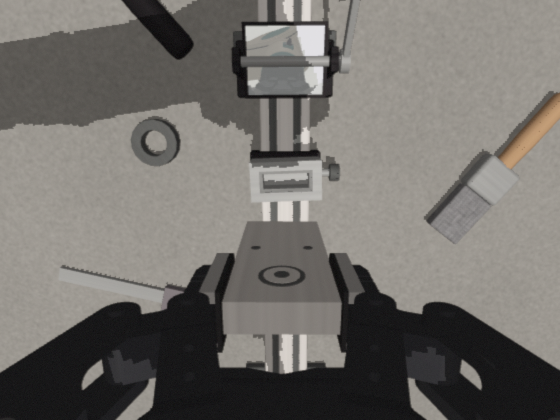

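The plate is held squarely with the ring mark at (281,275), facing the mirror. The holder's top face is at about (250–323, 161–200), with its slot centred near (286,181). The mirror is at (286,60).

Run:
```python
from h import *
p=shot('wrist','w3.png');s=ctrl.read_state();print(s['eef_pos'],s['tool_rot'])
g=cv2.cvtColor(p['img'],cv2.COLOR_RGB2GRAY)
for u in(255,318,321):print(u,g[148:208,u].tolist())
for v in(166,181,196):print(v,g[v,240:332].tolist())
```

```text
[509.16872116 -59.82215758 250.34753212] [-3.14029565e+00 -9.31129370e-04  1.43937499e+00]
255 [89, 88, 85, 87, 88, 89, 89, 85, 78, 32, 10, 19, 15, 19, 20, 20, 25, 39, 73, 76, 78, 89, 133, 178, 185, 184, 181, 179, 181, 183, 185, 185, 185, 184, 183, 182, 182, 182, 182, 181, 182, 183, 182, 180, 179, 179, 181, 184, 184, 184, 183, 182, 181, 178, 177, 180, 182, 182, 182, 181]
318 [154, 152, 151, 150, 150, 149, 151, 154, 148, 112, 72, 38, 39, 50, 52, 55, 63, 73, 78, 90, 133, 184, 188, 187, 185, 185, 187, 188, 190, 190, 190, 190, 188, 187, 188, 188, 187, 187, 186, 185, 185, 185, 186, 185, 185, 187, 187, 188, 187, 187, 186, 182, 182, 183, 186, 187, 189, 189, 185, 180]
321 [152, 151, 151, 150, 148, 150, 151, 153, 154, 153, 151, 152, 152, 153, 151, 149, 149, 148, 144, 122, 128, 140, 141, 140, 139, 139, 146, 163, 150, 161, 170, 179, 184, 175, 168, 162, 170, 171, 170, 169, 169, 168, 168, 167, 168, 168, 170, 170, 170, 170, 170, 172, 171, 172, 174, 174, 175, 175, 173, 169]
166 [152, 151, 148, 149, 152, 154, 156, 153, 149, 136, 72, 48, 65, 70, 71, 73, 74, 72, 72, 70, 71, 73, 72, 72, 73, 74, 73, 72,
[... 486 characters left out ...]
, 165, 170, 170, 169, 170, 171, 171, 171, 171, 173, 177, 178, 178, 177, 177, 177, 178, 179, 182, 184, 183, 183, 169, 112, 119, 148, 150, 154, 172, 186, 188, 187, 187, 187, 187, 186, 183, 175, 168, 166, 167, 168, 165, 156, 111, 74, 97, 102]
196 [153, 152, 152, 151, 150, 148, 147, 149, 152, 157, 169, 182, 184, 185, 184, 184, 184, 185, 183, 171, 148, 145, 139, 111, 98, 97, 96, 99, 107, 108, 107, 104, 104, 106, 105, 109, 115, 115, 117, 115, 117, 115, 117, 115, 117, 126, 125, 126, 124, 125, 124, 123, 125, 132, 134, 133, 134, 134, 133, 131, 132, 132, 132, 132, 133, 132, 134, 135, 134, 138, 143, 153, 172, 185, 187, 187, 187, 186, 187, 187, 183, 170, 158, 156, 155, 156, 157, 158, 158, 158, 156, 155]
```

Run:
```python
from h import *
p=shot('wrist');s=ctrl.read_state();print(s['eef_pos'],s['tool_rot'],(-np.array(p['R']).T@p['t']).round(1))
g=cv2.cvtColor(p['img'],cv2.COLOR_RGB2GRAY).astype(float)
gb=cv2.GaussianBlur(g,(3,3),0)
for u in(254,318):
    print(u,[int(x) for x in gb[200:228,u]])
for v in(175,178,200,206):
    d=np.diff(gb[v,242:330]);print(v,242+np.argsort(-abs(d))[:6],np.sort(-abs(d))[:6].round())
```

```text
[509.38553688 -59.05125612 250.53127275] [-3.14071961e+00 -9.59849839e-04  1.44116408e+00] [517.5   4.3 391.9]
254 [182, 181, 180, 178, 178, 179, 181, 181, 181, 180, 175, 165, 156, 150, 149, 150, 150, 151, 151, 149, 140, 121, 107, 103, 102, 102, 102, 101]
318 [184, 182, 182, 184, 185, 187, 188, 187, 182, 173, 162, 156, 155, 155, 154, 154, 152, 151, 151, 151, 152, 152, 151, 149, 143, 137, 131, 124]
175 [320 321 322 319 327 326] [-28. -25. -15. -15. -14. -12.]
178 [320 321 327 319 326 322] [-24. -20. -18. -12. -11. -10.]
200 [311 259 310 258 320 249] [-17. -16. -13. -13. -11. -10.]
206 [320 250 321 249 319 251] [-14. -11.  -9.  -8.  -8.  -5.]
```

```bash
python3 -c "
import cv2
i=cv2.imread('pics/w3.png')[145:235,225:345];cv2.imwrite('pics/w3c.png',cv2.resize(i,(720,540),interpolation=cv2.INTER_CUBIC))"
```

```text
(no output)
```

View pics/w3c.png

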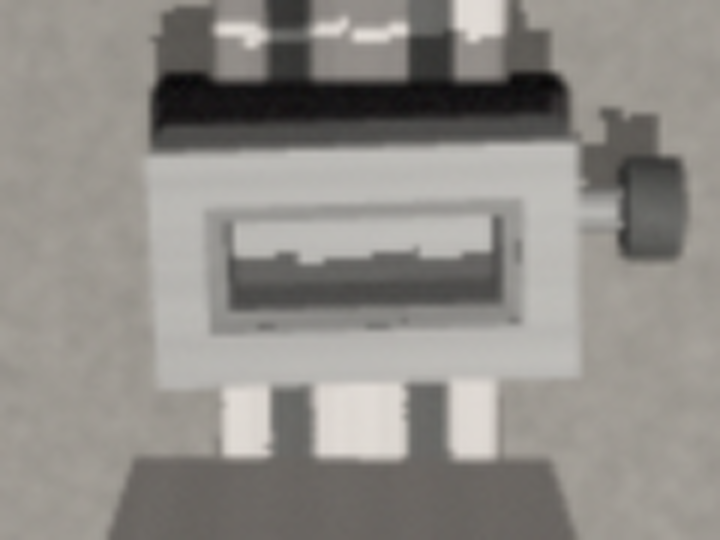

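The crop shows the holder's top face corners at (148,155), (577,140), (580,376) and (157,387) in crop pixels, with the slot inside. It's turned slightly relative to the tool, so I'll fit its pose.

```bash
cat > fit.py <<'E'
from h import *
from scipy.optimize import least_squares
p=shot('wrist')
# w3 was taken slightly earlier: shift for motion by rigid offset of TCP (small)
st=ctrl.read_state()
obs=[((18,32),(148,155)),((18,-32),(577,140)),((-18,-32),(580,376)),((-18,32),(157,387)),((9.8,23.8),(205,210)),((9.8,-23.8),(524,200)),((-9.8,-23.8),(524,323)),((-9.8,23.8),(210,333))]
off=np.array([509.17,-59.82,250.35])-st['eef_pos'];print('off',off.round(2))
def res(q):
    k,s=np.cos(q[3]),np.sin(q[3]);o=[]
    for (x,y),(u,v) in obs:
        o+=list(proj(p,np.array([q[0]+k*x-s*y,q[1]+s*x+k*y,q[2]])-off)-[225+u/6-.4,145+v/6-.4])
    return np.array(o)
r=least_squares(res,[511,-60,70,1.44],x_scale=[10,10,10,.1]);q=r.x;print(q.round(3),res(q).round(1))
from plan import delta
px=-0.8
delta([q[0],q[1],150],q[3])
E
python3 fit.py
```

```text
off [-0.36 -1.09 -0.31]
[512.268 -61.865  69.301   1.472] [-0.2 -0.1  0.1  0.2 -0.3 -0.   0.4  0.2 -0.1 -0.5 -0.2 -0.4  0.   0.4
  0.1  0.3]
at [509.5 -58.7 250.7] [-3.141e+00 -1.000e-03  1.442e+00] F [ 0.7 -0.6 -0.3] q [ 0.43  0.45 -0.52  1.86  0.28  0.91 -0.35]
turn [-0.001 -0.001 -0.038] shift [-0.019  0.021  0.671] mm [ -2.8   3.2 100.7]
```

Call:
step_arm(
  series=[
    [[0,0,-0.036,-0.012,0.021,0.1,1],[0,0,0,0,0,0.15,1],[0,0,0,0,0,0.15,1],[0,0,0,0,0,0.15,1],[0,0,0,0,0,0.1,1],[0,0,0,0,0,0.02,1],[0,0,0,0,0,0,1],[0,0,0,0,0,0,1],[0,0,0,0,0,0,1]],
  ],
)

```text
clock: 11.25
eef_pos: [513.4, -62.4, 151.2]
tool_rot: [3.14, -0.0, 1.469]
force: [0.0, -0.7, -1.3]
width: 39.0
gripper_force: 61.3
```

Run:
```python
from h import *
p=shot('wrist','w4.png')
from plan import delta
delta([512.3,-61,131],1.47)
i=p['img'][130:330,180:400];cv2.imwrite('pics/w4c.png',cv2.cvtColor(cv2.resize(i,(660,600),interpolation=cv2.INTER_CUBIC),cv2.COLOR_RGB2BGR))
k,s=np.cos(1.472),np.sin(1.472)
for x,y in((18,32),(18,-32),(-18,-32),(-18,32)):print((proj(p,(512.3+k*x-s*y,-61.9+s*x+k*y,69.3))-[180,130])*3)
```

```text
at [513.3 -62.6 151.2] [3.14  0.    1.468] F [ 0.5  0.2 -0.9] q [ 0.37  0.59 -0.45  1.96  0.39  0.68 -0.43]
turn [ 0.002  0.    -0.002] shift [ 0.01  -0.008  0.135] mm [ 1.5 -1.2 20.2]
[145.55549102 179.94924649]
[451.83843007 178.91398489]
[446.53851777 341.23260719]
[152.26687915 342.27924214]
```

View pics/w4c.png

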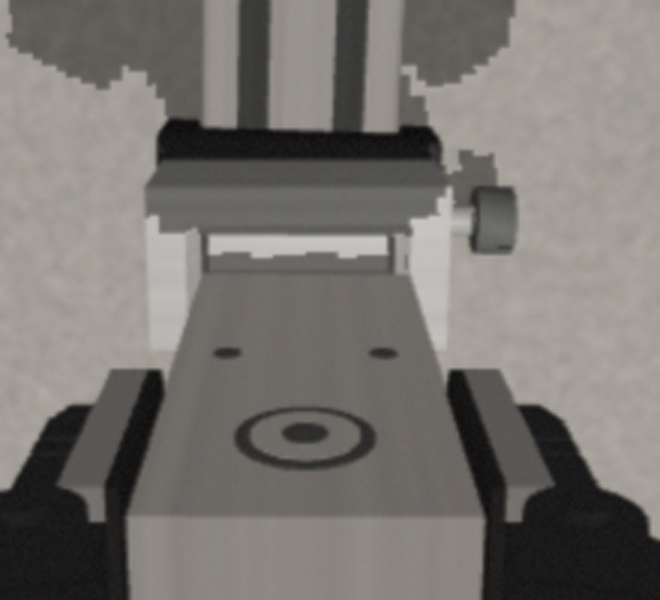

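The view shows the block's front top edge at crop row 187 (columns 147–450). The plate's lower marked edge is at crop row 273 (columns 203–412), so the plate sits about 1.5 mm too far right. I'll compute the relative offset.

Run:
```python
from h import *
p=shot('wrist');s=ctrl.read_state();R=Ro.from_euler('xyz',s['tool_rot'])
f=lambda u,v,z:R.inv().apply(onz(p,(180+u/3-.3,130+v/3-.3),z)-s['eef_pos']).round(2)
print(s['eef_pos'])
print('plate face edge',f(203,273,91.5),f(412,273,91.5))
for z in(67,69.3):print(z,f(147,187,z),f(450,187,z))
```

```text
[513.12801037 -62.68392084 151.05884512]
plate face edge [  4.97 -19.7   59.53] [ 4.97 20.52 59.59]
67 [ 16.62 -33.46  84.01] [16.63 30.59 84.1 ]
69.3 [ 17.11 -33.12  81.71] [17.12 30.28 81.8 ]
```

Call:
step_arm(
  series=[
    [[0,0,0,-0.002,-0.012,0.04,1],[0,0,0,0,0,0.08,1],[0,0,0,0,0,0,1],[0,0,0,0,0,0.027,1],[0,0,0,0,0,0.027,1],[0,0,0,0,0,0.02,1],[0,0,0,0,0,0,1]],
  ],
)

```text
clock: 12.05
eef_pos: [511.0, -62.6, 120.9]
tool_rot: [3.141, -0.0, 1.469]
force: [1.1, 0.3, -1.9]
width: 39.2
gripper_force: 61.3
```

Call:
step_arm(
  series=[
    [[0,0,0,0,0,0.027,1],[0,0,0,0,0,0.027,1],[0,0,0,0,0,0.02,1],[0,0,0,0,0,0,1],[0,0,0,0,0,0,1]],
  ],
)

```text
clock: 12.55
eef_pos: [511.0, -62.7, 110.0]
tool_rot: [3.141, -0.0, 1.468]
force: [1.6, 0.2, -2.0]
width: 38.9
gripper_force: 61.1
```

Call:
step_arm(
  series=[
    [[0,0,0,0,0,0.013,1],[0,0,0,0,0,0.01,1],[0,0,0,0,0,0,1],[0,0,0,0,0,0,1]],
  ],
)

```text
clock: 12.95
eef_pos: [511.1, -62.6, 109.5]
tool_rot: [3.14, 0.001, 1.468]
force: [-4.8, 0.9, 27.1]
width: 39.3
gripper_force: 64.5
```

Call:
step_arm(
  series=[
    [[0,0,0,0,0,-0.018,1],[0,0,0,0,0,0,0.8],[0,0,0,0,0,0,0.5],[0,0,0,0,0,0,0.2],[0,0,0,0,0,0,0],[0,0,0,0,0,0,0],[0,0,0,0,0,0,0],[0,0,0,0,0,0,0]],
  ],
)

```text
clock: 13.75
eef_pos: [510.8, -62.8, 109.3]
tool_rot: [-3.141, 0.0, 1.468]
force: [0.6, -0.2, -0.6]
width: 85.3
gripper_force: 0.0
```

Run:
```python
from h import *
p=shot('wrist','w5.png');s=ctrl.read_state();print(s['eef_pos'],s['tool_rot'],s['width'],s['gripper_force'],s['force'])
i=p['img'][130:330,180:400];cv2.imwrite('pics/w5c.png',cv2.cvtColor(cv2.resize(i,(660,600),interpolation=cv2.INTER_CUBIC),cv2.COLOR_RGB2BGR))
```

```text
[510.78025214 -62.79493287 109.32014659] [-3.14149900e+00 -1.43136615e-05  1.46819053e+00] 84.8310134977166 0.0 [-0.13075259  0.00249459  0.63180915]
```

View pics/w5c.png

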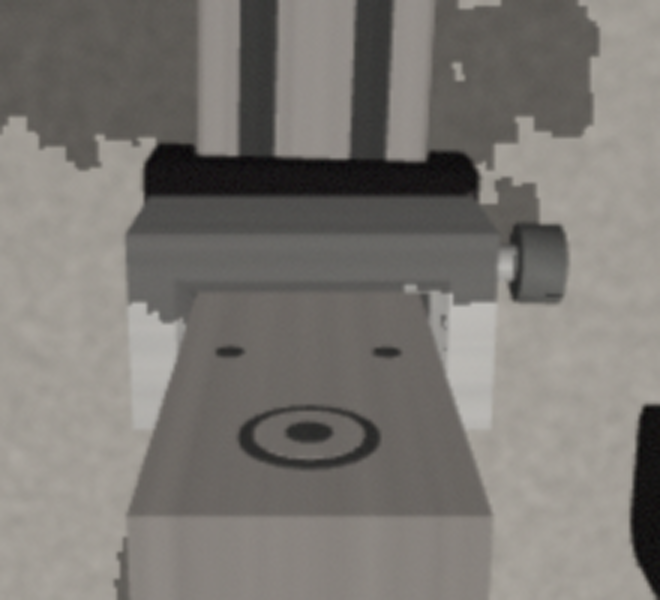

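Run:
```python
from h import *
from scipy.optimize import least_squares
p=shot('wrist');s=ctrl.read_state();R=Ro.from_euler('xyz',s['tool_rot'])
W=lambda x,y,z:np.array([s['eef_pos'][0],s['eef_pos'][1],0])+R.apply([x,y,0])+[0,0,z]
pr=lambda X:(proj(p,X)-[180,130]+.3)*3
ob=[(20,0,(491,516)),(-20,0,(128,516)),(-13,47.5,(230,352)),(13,47.5,(387,352)),(0,20,(309,436))]
ob=[o for o in ob if abs(o[0])!=13]
def res(q):
    r=[]
    for y,d,uv in ob:r+=list(pr(W(q[0],q[1]+y,q[2]-d))-uv)
    r.append(pr(W(q[0],q[1],q[2]-47.5))[1]-352)
    return np.array(r)
q=least_squares(res,[5,0,145]).x;print('face x,y,top z',q,res(q).round(1))
for d in(66,70,73,76,78):print(d,pr(W(q[0],q[1],q[2]-d))[1])
print('side x0 yaw; corner L/R block front edge', [R.inv().apply(onz(p,(180+u/3-.3,130+v/3-.3),z)-s['eef_pos']).round(1).tolist() for z in(68,70,72) for u,v in((128,234),(498,234))])
```

```text
face x,y,top z [  5.34255445   0.27341282 143.46061059] [ 1.6 -1.7 -1.5 -1.8 -0.1 -0.5  5.4]
66 317.62897383679075
70 310.0273423851329
73 304.52938394753187
76 299.1969124650216
78 295.73021561530953
side x0 yaw; corner L/R block front edge [[17.4, -30.9, 41.4], [17.4, 33.2, 41.4], [17.9, -30.5, 39.4], [17.9, 32.9, 39.4], [18.4, -30.2, 37.4], [18.4, 32.5, 37.4]]
```

The plate is let go and seated: its top is about 75 mm above the mouth, it is centred and the mark faces the mirror. Now up, over to the lever, and a quarter turn.

Call:
step_arm(
  series=[
    [[0,0,0,0,0,-0.1,0],[0,0,0,0,0,-0.2,0],[0,0,0,0,0,-0.3,0],[0,0,0,0,0,-0.3,0],[0,0,0,0.24,0.125,0,0],[0,0,0,0.24,0.125,0,0],[0,0,0,0.24,0.125,0,0],[0,0,0,0.24,0.125,0,0],[0,0,0,0,0,0,0]],
  ],
)

```text
clock: 14.75
eef_pos: [601.9, 80.0, 244.6]
tool_rot: [3.14, -0.006, 1.476]
force: [-0.0, 1.0, 0.1]
width: 85.3
gripper_force: 0.0
```

Call:
step_arm(
  series=[
    [[0,0,-0.18,0,0,0,0],[0,0,-0.18,0,0,0,0],[0,0,-0.18,0,0,0,0],[0,0,-0.18,0,0,0,0],[0,0,-0.18,0,0,0,0],[0,0,-0.18,0,0,0,0],[0,0,-0.18,0,0,0,0],[0,0,-0.18,0,0,0,0],[0,0,-0.18,0,0,0,0],[0,0,-0.18,0,0,0,0],[0,0,-0.18,0,0,0,0],[0,0,0,0,0,0,0]],
  ],
)

```text
clock: 15.95
eef_pos: [599.8, 71.9, 244.0]
tool_rot: [-3.141, -0.001, 3.023]
force: [0.5, -0.9, 0.7]
width: 85.3
gripper_force: 0.0
```

Run:
```python
from h import *
s=ctrl.read_state();print(s['clock'],s['qpos'].round(2))
p=shot('wrist','w6.png')
print('exp grip',proj(p,(600,72.9,132.5)),'mirror',proj(p,(524.5,36.7,85)),ctrl.recognise(p,'lever_grip')[:2],ctrl.recognise(p,'mirror_centre')[:1])
from plan import delta
delta([600,72.9,120],3.03)
```

```text
15.95 [ 0.37  0.7  -0.92  1.62  0.6   1.13  0.75]
exp grip [283.26395554 207.69050567] mirror [226.69831535 106.61389173] [{'centre': [273.6, 188.1], 'score': 0.59}] [{'centre': [118.5, 290.1], 'score': 0.73}]
at [600.   72.3 244.3] [-3.141 -0.     3.02 ] F [-0.2 -0.4  0.2] q [ 0.37  0.7  -0.92  1.62  0.6   1.13  0.74]
turn [-0.001 -0.    -0.013] shift [0.    0.004 0.829] mm [  0.    0.6 124.3]
```

View pics/w6.png

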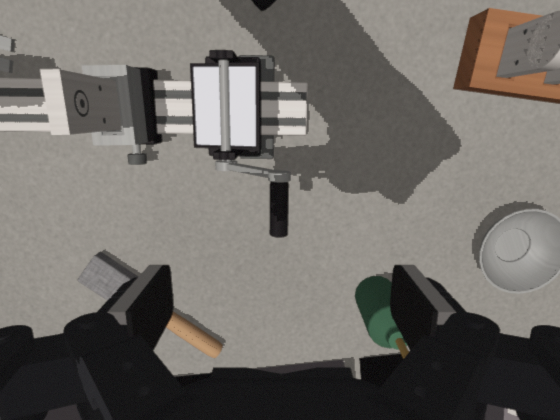

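The wrist view shows the lever grip at (271–288, 180–237), the mirror centre at (227,105), and the plate in the holder with its ring at (82,104) facing the mirror. I'll go down over the grip and close.

Call:
step_arm(
  series=[
    [[0,0,0,0,-0.008,0.15,0],[0,0,0,0,0,0.2,0],[0,0,0,0,0,0.2,0],[0,0,0,0,0,0.2,0],[0,0,0,0,0,0.12,0],[0,0,0,0,0,0,0],[0,0,0,0,0,0,0],[0,0,0,0,0,0,0]],
  ],
)

```text
clock: 16.9
eef_pos: [601.1, 72.2, 115.5]
tool_rot: [3.141, 0.003, 3.023]
force: [-0.5, 0.2, 0.9]
width: 85.5
gripper_force: 0.0
```

Run:
```python
from h import *
p=shot('wrist','w7.png');s=ctrl.read_state();print(s['eef_pos'],s['tool_rot'],s['force'])
g=cv2.GaussianBlur(cv2.cvtColor(p['img'],cv2.COLOR_RGB2GRAY),(3,3),0)
for v in range(200,330,12):
    c=np.where(g[v,240:320]<45)[0]+240;print(v,(c.min(),c.max(),len(c)) if len(c) else None)
```

```text
[601.0970423   72.05475845 115.53878279] [3.14069705e+00 2.74614512e-03 3.02296172e+00] [1.23165794 0.44882612 0.12491971]
200 None
212 None
224 None
236 None
248 (np.int64(258), np.int64(292), 35)
260 (np.int64(258), np.int64(292), 35)
272 (np.int64(258), np.int64(292), 35)
284 (np.int64(258), np.int64(291), 34)
296 (np.int64(258), np.int64(291), 34)
308 (np.int64(258), np.int64(291), 34)
320 (np.int64(258), np.int64(291), 34)
```

Call:
step_arm(
  series=[
    [[0,0,0,0,-0.015,0.013,0],[0,0,0,0,0,0,0],[0,0,0,0,0,0,0.3],[0,0,0,0,0,0,0.5],[0,0,0,0,0,0,0.7],[0,0,0,0,0,0,0.9],[0,0,0,0,0,0,1],[0,0,0,0,0,0,1],[0,0,0,0,0,0,1],[0,0,0,0,0,0,1]],
  ],
)

```text
clock: 17.95
eef_pos: [599.8, 69.8, 112.0]
tool_rot: [3.141, 0.0, 3.023]
force: [0.5, 1.9, 1.1]
width: 11.9
gripper_force: 58.4
```

Run:
```python
from h import *
s=ctrl.read_state();print(s['eef_pos'],s['tool_rot'],s['force'],s['torque'],s['width'])
```

```text
[599.78303137  69.77631772 112.0251845 ] [3.14093231e+00 7.40051377e-05 3.02330781e+00] [0.48391567 1.87460093 1.13919287] [ 0.24645077  0.03994528 -0.21025145] 11.894743555933614
```

Call:
step_arm(
  series=[
    [[0,0,0,0,0.007,0.0065,1],[0,0,0,0,0,0,1],[0,0,0,0,0,0,1]],
  ],
)

```text
clock: 18.25
eef_pos: [599.9, 70.1, 111.6]
tool_rot: [-3.141, 0.0, 3.023]
force: [-1.6, 0.7, 6.8]
width: 12.0
gripper_force: 58.9
```

Call:
step_arm(
  series=[
    [[0,0,0,0,0.007,0.0065,1],[0,0,0,0,0,0,1],[0,0,0,0,0,0,1]],
  ],
)

```text
clock: 18.55
eef_pos: [599.9, 70.4, 111.3]
tool_rot: [-3.139, 0.001, 3.023]
force: [-3.6, -2.9, 11.7]
width: 12.4
gripper_force: 59.5
```

Pushing the lever further gives a firm stop, so joint 0 corresponds to TCP (599.8, 69.8, 112.0). Now I'll follow the arc to a tilt of about 0.763 rad.

Call:
step_arm(
  series=[
    [[0,0,0,0,-0.014,-0.013,1],[0,0,0,0,-0.025,-0.0216,1],[0,0,0,0,-0.0266,-0.0196,1],[0,0,0,0,-0.028,-0.0175,1],[0,0,0,0,-0.0293,-0.0154,1],[0,0,0,0,-0.0303,-0.0131,1],[0,0,0,0,0,0,1],[0,0,0,0,0,0,1]],
  ],
)

```text
clock: 19.35
eef_pos: [597.4, 52.0, 125.7]
tool_rot: [3.136, 0.0, 3.025]
force: [-1.1, 7.4, 0.2]
width: 11.9
gripper_force: 58.7
```

Call:
step_arm(
  series=[
    [[0,0,0,0,-0.0312,-0.0107,1],[0,0,0,0,-0.032,-0.0083,1],[0,0,0,0,-0.0325,-0.0059,1],[0,0,0,0,-0.0329,-0.0034,1],[0,0,0,0,-0.033,-0.0009,1],[0,0,0,0,0,0,1],[0,0,0,0,0,0,1],[0,0,0,0,0,0,1],[0,0,0,0,0,0,1],[0,0,0,0,0,0,1]],
  ],
)

```text
clock: 20.35
eef_pos: [594.7, 28.7, 132.2]
tool_rot: [3.136, 0.002, 3.025]
force: [-4.7, 6.4, 14.7]
width: 12.1
gripper_force: 60.2
```

Run:
```python
from h import *
p=shot('wrist','w8.png');S=shot('scene','s8.png');T=shot('top','t8.png')
s=ctrl.read_state();print(s['clock'],s['eef_pos'],s['tool_rot'],s['force'],s['torque'],s['qd'].round(4))
d=s['eef_pos']-[599.8,69.8,112.0];u=np.array([np.cos(1.455),np.sin(1.455),0]);x,z=44.33+d@u,47.54+d[2];print('grip rel',x,z,np.hypot(x,z),'tilt',np.radians(43)-np.arctan2(x,z))
```

```text
20.5 [594.72959619  28.70619078 132.22569519] [3.13609212e+00 1.79504435e-03 3.02485200e+00] [-5.33190063  7.73352611 13.81983296] [ 1.64627798  1.04310185 -0.36891539] [ 0.0003  0.0012 -0.0015 -0.001   0.0004  0.0005 -0.0005]
grip rel 2.925569293405445 67.76569518755699 67.82881688444374 tilt 0.707346536467639
```

View pics/w8.png

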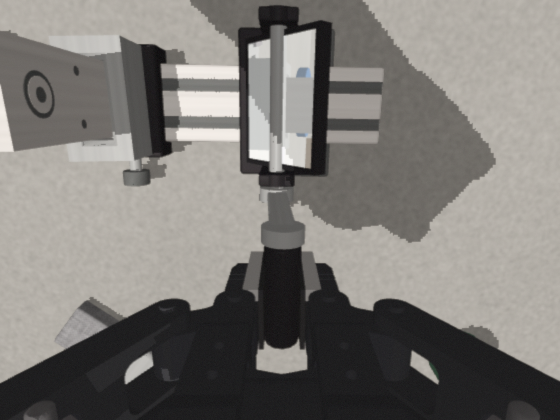

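The wrist view shows the grip held between the pads at (282,300), and the mirror hinge hub at (277,180). The lever still leans about 2.5° short of target (tilt ≈0.706), so I'll nudge it further.

Call:
step_arm(
  series=[
    [[0,0,0,0,-0.014,-0.005,1],[0,0,0,0,-0.014,-0.005,1],[0,0,0,0,0,0,1],[0,0,0,0,0,0,1],[0,0,0,0,0,0,1]],
  ],
)

```text
clock: 21.0
eef_pos: [594.2, 24.2, 132.8]
tool_rot: [3.136, 0.001, 3.025]
force: [-2.0, 7.7, 8.0]
width: 12.3
gripper_force: 59.0
```

```bash
cat > tilt.py <<'E'
from h import *
p=shot('wrist','w9.png')
s=ctrl.read_state();print(s['clock'],s['eef_pos'],s['force'].round(1),s['width'])
d=s['eef_pos']-[599.8,69.8,112.0]
for yw in(1.44,1.455,1.468):
    u=np.array([np.cos(yw),np.sin(yw),0]);x,z=44.33+d@u,47.54+d[2];print(yw,'grip rel',x.round(2),z.round(1),'tilt',(np.radians(43)-np.arcsin(x/65)).round(3))
g=cv2.GaussianBlur(cv2.cvtColor(p['img'],cv2.COLOR_RGB2GRAY),(3,3),0)
for v in list(range(176,188,3))+list(range(224,240,4))+list(range(250,345,12)):
    a=np.diff(g[v,250:316].astype(int));print(v,[(int(i)+250,int(a[i])) for i in np.argsort(-abs(a))[:6]])
E
python3 tilt.py; ls .
```

```text
21.05 [594.21562491  24.18714408 132.75993169] [-3.1  6.6  8.4] 12.02812008213521
1.44 grip rel -1.62 68.3 tilt 0.775
1.455 grip rel -1.62 68.3 tilt 0.775
1.468 grip rel -1.62 68.3 tilt 0.775
176 [(259, -25), (267, -24), (303, 22), (258, -19), (302, 19), (266, -16)]
179 [(303, 30), (259, -28), (302, 25), (267, -24), (258, -18), (260, -17)]
182 [(303, 29), (259, -28), (302, 26), (267, -24), (260, -18), (258, -17)]
185 [(260, -28), (302, 23), (303, 21), (259, -18), (261, -17), (267, -17)]
224 [(260, -28), (304, 27), (303, 25), (261, -25), (259, -15), (302, 12)]
228 [(304, 30), (260, -24), (305, 22), (261, -18), (303, 17), (259, -15)]
232 [(260, -30), (304, 28), (261, -21), (303, 18), (305, 18), (259, -17)]
236 [(260, -32), (304, 28), (261, -22), (303, 19), (305, 18), (259, -17)]
250 [(263, -52), (300, 48), (301, 46), (262, -37), (264, -31), (299, 23)]
262 [(261, -29), (301, 28), (300, 21), (260, -20), (262, -17), (302, 16)]
274 [(259, -29), (302, 24), (303, 24), (260, -20), (258, -15), (301, 12)]
286 [(258, -26), (304, 25), (257, -22), (305, 19), (303, 16), (259, -13)]
298 [(257, -33), (254, 32), (308, -31), (307, -31), (304, 31), (305, 27)]
310 [(262, -5), (299, 4), (263, -3), (258, 3), (300, 3), (301, 2)]
322 [(262, -4), (263, -4), (298, 4), (299, 4), (300, 3), (304, -3)]
334 [(299, 5), (262, -4), (298, 4), (263, -4), (300, 3), (304, -3)]
est.py
fit.py
h.py
pics
plan.py
tilt.py
```

The TCP estimate (0.775) and the image estimate (about 0.745) straddle the target of 0.763, well inside the ±0.049 rad tolerance. I'll hold briefly and hand in.

Call:
step_arm(
  series=[
    [[0,0,0,0,0,0,1],[0,0,0,0,0,0,1],[0,0,0,0,0,0,1],[0,0,0,0,0,0,1],[0,0,0,0,0,0,1],[0,0,0,0,0,0,1],[0,0,0,0,0,0,1],[0,0,0,0,0,0,1],[0,0,0,0,0,0,1],[0,0,0,0,0,0,1]],
  ],
)

```text
clock: 22.05
eef_pos: [594.2, 24.2, 132.8]
tool_rot: [3.136, 0.001, 3.025]
force: [-2.2, 7.2, 7.9]
width: 12.0
gripper_force: 59.0
```

```bash
python3 -c "
from cell import ctrl
s=ctrl.read_state();print(s['eef_pos'],abs(s['qd']).max(),s['gripper_force']);print(ctrl.finish_job())"
```

```text
[594.20801592  24.20603477 132.752855  ] 0.0019743908203884407 59.04089391231537
the job is handed in; nothing more can be done
None
```

I handed the job in at about 22 s of the 58 s: the marked plate is in the holder slot, released, with its mark towards the mirror, and the lever is held still at an estimated tilt of 0.76 rad (target 0.763); no verdict was returned, and I did not see the mark in the mirror itself.

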